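# Register a round printing block against the bar

### The arm

A 6-joint arm with a two-finger parallel gripper is mounted at the origin on a cart in front of the work surface, level with it; the furniture and walls round the work are solid. World frame = base frame: x ahead of the robot, y to its left, z up, the work surface at z = 0. Lengths are in mm, angles in rad, forces in N, time in s.
With the tool pointing down it reaches from about 275 to 850 mm from the base axis. Payload 5.2 kg.
Tool frame: the origin (TCP) lies at the very end of the fingers, on their centre line; the grasp point (between the pads) lies 19 mm behind it; z points along the fingers, x is the direction in which the jaws open and shut, and the axes are right-handed (so a half turn about z gives the same grasp; the last joint's range is limited). The gripper opens to 85 mm and grips with 20 to 120 N. Pads are 22 mm wide; open, the fingers measure 114 mm over their backs; the gripper's body (76 mm by 85 mm) begins 54 mm behind the grasp point. The pads swing forward as they close: fully open they stand 13 mm farther back than shut.
Start: joints at [1.088, 0.259, 1.535, -0, 1.348, -0.203], TCP at [151.868, 528.622, 231.31] pointing down, gripper open.
Joint ranges: [-3.14, 3.14], [-0.91, 2.08], [0.19, 2.58], [-1.22, 4.36], [0.22, 2.71], [-3.12, 3.12]. Speed limits (rad/s): [2.57, 2.57, 3.14, 3.14, 3.14, 3.14].

### API

Orientations are given as a unit quaternion [x, y, z, w].
In Python, from station import robot, read_camera, camera_model gives the robot as it stands. The module is installed in compiled form; this text tells all that it offers.
- The arm moves only by the tool jog_arm, never from a script. Its argument "commands" is a list that holds one entry, the list of rows, each a list of 5 numbers: the shift along the tool's x, y, z in cm, then the turn about the tool's z in degrees, then the finger opening in cm, from 0 to 8.54. In form: [[[x, y, z, yaw, claw], ...]]. A call has 1 to 8 rows; each row shifts and turns the commanded pose from where the row before left it, along the tool's axes as they then stand; what a row does not reach is not made up. A row lasts 1/10 s, in which the tool goes at most 50 mm and 8.59 degrees, less where a joint would pass 70% of its speed; a pose out of reach is approached as far as the arm can. A call is refused whole if a number of a shift passes 5 or a number of a turn 8.59, either way. A call with a gripper value outside its range is refused whole. The fingers move at their own pace and stop on an object; "newtons" is the grip in N (left out, the last holds). Time passes only in rows, so rows that do not move let the fingers close. It gives the time, the measured TCP pose, the force and the opening at its end, in the units of the state.
- robot.get_obs(): the state, without advancing time (a new reading comes with each control period).
- read_camera(name): name is "scene" or "side" or "wrist"; returns the picture (420x560x3 uint8, red, green, blue); there is no depth.
- camera_model(name): a dict with "fx", "fy", "cx", "cy" (pixels), "position" and "orientation" of the camera in the world; the wrist camera has in their place "tool_from_camera" (4x4, takes a point from camera to tool coordinates, whose origin is the TCP and whose axes are the tool frame's). Camera axes: x right, y up, looking along -z (the intrinsics and any distortion apply to the point x, -y, -z); pixel columns grow to the right and rows downward; lengths in mm; the calibration is good to about 2 mm. The wrist camera is an equidistant fisheye: a pixel r from the principal point sees the ray r / f radians off the axis. A picture is of the moment at which its call begins: read the wrist's pose just before it. camera_model takes no time and is no camera call.
- robot.job_done(): hands the job in, once; it reports no verdict.
The state is a dict: "time_s": time; "joints": joint angles; "qvel": joint speeds; "tau": joint torques, N m; "position": TCP position; "eef_rot": TCP orientation; "ft_force": force on the tool from outside, world axes, zero at the start; "wrist_torque": the same for the moment, N m; "opening": finger opening in mm.
Only numpy, scipy, OpenCV 4.12 (cv2) and the standard library are available. Lean on these libraries where they do the work, as an engineer would, in place of code of your own. Each camera call takes 0.05 s, during which the arm holds its last target.

### The job

Set the round printing block up for printing: turn it with the fingertips on the registration board until its flat edge faces the long steel bar, then slide it home so that the flat lies flush against the bar and the round edge touches the short steel stop. Keep the block lying on the board, do not press hard on it, and do not disturb the tubes, tape, glue stick and ink bottle round about.

Things in the scene. Friction and masses are not known exactly. Their poses are not given: they have to be found in the camera images.
- block_centre (a point): Centre of the loose round printing block, half-way up: a disc 150 mm across, 16 mm thick, about 0.35 kg, wood with a grippy red-brown lino face. One flat, 90 mm long, 60 mm from the centre; pale carved lines beside it, a pale sun with rays opposite. x points to the flat, z up. Too wide to grasp; glides on a felt pad (95 mm across) on the slick board; fingertips pressed on its face turn it
- block_flat (a point): the middle of the block's flat edge, half-way up; x points out of the flat (away from the block's centre), y along the flat, z up
- home (a point): The point on the long steel bar's face where the middle of the flat belongs, 8 mm above the board's face. x points into the bar, square to its face, y along it, z up. The bar stands 14 mm above the board, from y -90 to +70 mm of this point. When home, the block's centre is 60 mm to -x of it
- stop_face (a point): the middle of the face of the short steel stop (60 mm long, 14 mm above the board) that the block's round edge must touch; axes as for home: the face looks to -y. It lies 60 mm to -x and 75 mm to +y of home
- jig: the registration board, fixed: 240 mm (its x) by 340 mm (its y, from -150 to +190), white and slick with a printed grid, 16 mm thick, so its face is at z = 0.016. The origin is on the table, 85 mm to -x and 20 mm to -y of home; axes as for home. The bar is across its far side, the stop at its left
- the_tube_white: bystander: white paint tube, 99 mm long, 24 mm high, loose on the board's left margin, beyond the stop
- the_masking_tape: bystander: roll of masking tape, 100 mm across, 25 mm high, beyond the board's far edge
- the_ink_sepia: bystander: brown ink bottle, 45 mm across, 70 mm high, beyond the board's far edge at the left
- the_glue_stick: bystander: yellow glue stick with a red cap, standing, 27 mm across, 92 mm high, right of the board
- the_tube_carmine: bystander: crimson paint tube, 92 mm long, 21 mm high, right of the board

How it is judged (in metres and radians):
At the end, for the whole second after the job is handed in: The block lies flat on the board, at rest, its flat against the long bar (middle of the flat within 2 mm of the bar, square to it within 0.025 rad) and its round edge against the short stop (within 3 mm) (x of block_flat in the frame of home between -0.002 and 0.003 m and y of block_flat in the frame of home between -0.003 and 0.003 m and angle between the x axis of block_flat and the x axis of home, either way round below 0.025 rad and angle between block_centre's own z axis and vertical below 0.03 rad and z of block_centre in the frame of home below 0.002 m and linear speed of block below 0.005 m/s); the robot touches nothing.
It fails at once if the block is pressed or pushed with more than 45 N (contact force between the fingers and block above 45 N).
It fails at once if the block is lifted off the board or tipped up (z of block_centre in the frame of home above 0.01 m or angle between block_centre's own z axis and vertical above 0.15 rad).
It fails at once if a bystander is moved by more than 20 mm (distance of any of the_tube_white, the_masking_tape, the_ink_sepia, the_glue_stick, the_tube_carmine from where it was at the start of the episode above 0.02 m).
It also fails if it takes over 54 s, if anything falls off the work surface, if the arm or the gripper's body presses on something with over 40 N, if the wrist force passes 120 N, or if a joint passes its speed limit or range.

## Working session

There is one attempt and no reset: what is moved stays moved. The work goes in short steps, Python scripts to look and compute and a tool call to move; the robot and the scene stay as the last step left them, time stands still between calls to the robot, and variables do not carry over. Pictures are saved under pics/ and viewed, and the job is handed in when it is done.

Besides the shell and the picture viewer there is one more tool, called after "Call:" by a JSON object that holds its "op" and its "data", one argument or row to a line. jog_arm: Moves the arm, as the interface text tells. Its arguments: {"type":"object","properties":{"commands":{"type":"array","items":{"type":"array","items":{"type":"array","items":{"type":"number"}}}},"newtons":{"type":"number"}},"required":["commands"]}

```bash
mkdir -p pics
python3 - <<'E'
from station import robot, read_camera, camera_model
import cv2
print(robot.get_obs())
for n in ["scene","side","wrist"]:
    im=read_camera(n); cv2.imwrite(f"pics/{n}0.png",im[:,:,::-1]); print(n,camera_model(n))
E
```

```text
{'time_s': 0.0, 'joints': array([ 1.08823943e+00,  2.59369716e-01,  1.53605185e+00, -1.92545157e-06,
        1.34800755e+00, -2.02796293e-01]), 'qvel': array([ 0.0003314 ,  0.00181822, -0.00032977,  0.00027599, -0.00040487,
        0.00031173]), 'tau': array([ 1.09236706e-03, -4.46023643e+01, -2.90564650e+01, -3.33145399e-04,
        1.19498331e-02,  2.20388699e-05]), 'position': array([151.60168632, 528.15889992, 230.4728485 ]), 'eef_rot': array([ 7.98787856e-01,  6.01612099e-01, -8.29302218e-04,  3.94219010e-04]), 'ft_force': array([ 0.12768654, -0.31416894, -0.07925831]), 'wrist_torque': array([-3.21923121e-02,  3.36541093e-03,  3.48465427e-05]), 'opening': 85.19069666121234}
scene {'fx': 488.6077263277996, 'fy': 488.6077263277996, 'cx': 282.3712649616346, 'cy': 211.91472137400783, 'position': array([252.78181904, 597.22291432, 805.91678308]), 'orientation': array([-0.09846328,  0.35381922,  0.89388698, -0.25706615])}
side {'fx': 421.50074705788967, 'fy': 421.50074705788967, 'cx': 279.2653065933264, 'cy': 210.9900549859121, 'position': array([ 507.45191965, -675.96093997,  515.58497106]), 'orientation': array([ 0.47538379, -0.0413099 , -0.06705275,  0.87624635])}
wrist {'fx': 325.19226210127806, 'fy': 325.19226210127806, 'cx': 283.77054510367964, 'cy': 210.4090644166169, 'tool_from_camera': array([[ 9.99999502e-01,  4.17498318e-04,  9.06286440e-04,
         1.24419027e+00],
       [ 6.92121757e-04, -9.44468246e-01, -3.28601968e-01,
        -8.45516896e+01],
       [ 7.18767996e-04,  3.28602431e-01, -9.44468065e-01,
        -1.43309561e+02],
       [ 0.00000000e+00,  0.00000000e+00,  0.00000000e+00,
         1.00000000e+00]])}
```

View pics/scene0.png

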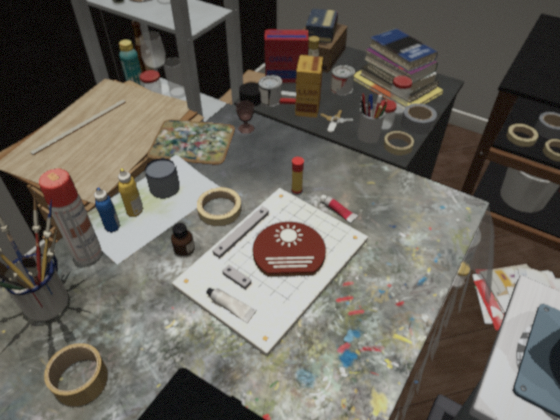

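View pics/side0.png

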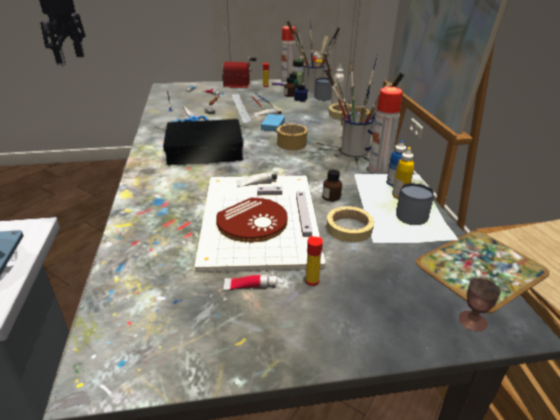

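View pics/wrist0.png

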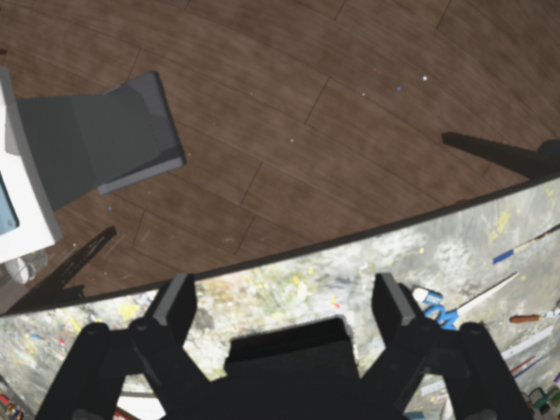

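The scene view shows the board with corners near (281,191), (368,238), (266,346) and (176,283). The bar is at (242,232), the stop at (237,276), and the block is at (289,250) with its flat towards (290,272), so it has to turn a long way. The side view confirms this. The wrist camera doesn't see the board yet.

```bash
cat > h.py <<'E'
import numpy as np, cv2
from scipy.spatial.transform import Rotation as R
from station import robot, read_camera, camera_model
def rays(name,px,obs=None):
    m=camera_model(name); px=np.atleast_2d(np.asarray(px,float))
    u=(px[:,0]-m['cx'])/m['fx']; v=(px[:,1]-m['cy'])/m['fy']
    if name=='wrist':
        r=np.hypot(u,v)+1e-12; s=np.sin(r)/r
        d=np.c_[u*s,-v*s,-np.cos(r)]
        T=m['tool_from_camera']; Rt=R.from_quat(obs['eef_rot'])
        return Rt.apply(T[:3,3])+obs['position'], Rt.apply(d@T[:3,:3].T)
    d=np.c_[u,-v,-np.ones(len(u))]
    return np.array(m['position']), R.from_quat(m['orientation']).apply(d)
def plane(name,px,z,obs=None):
    o,d=rays(name,px,obs); return (o+d*((z-o[2])/d[:,2])[:,None])[:,:2]
def project(name,P,obs=None):
    m=camera_model(name);P=np.atleast_2d(P)
    if name=='wrist':
        T=m['tool_from_camera']; q=R.from_quat(obs['eef_rot']).inv().apply(P-obs['position'])
        c=(q-T[:3,3])@T[:3,:3]
        x,y,z=c[:,0],-c[:,1],-c[:,2]; rr=np.hypot(x,y); th=np.arctan2(rr,z); k=th/(rr+1e-9)
        return np.c_[m['cx']+m['fx']*x*k, m['cy']+m['fy']*y*k]
    c=R.from_quat(m['orientation']).inv().apply(P-np.array(m['position']))
    return np.c_[m['cx']+m['fx']*c[:,0]/-c[:,2], m['cy']-m['fy']*c[:,1]/-c[:,2]]
def redmask(im):
    hsv=cv2.cvtColor(im,cv2.COLOR_RGB2HSV)
    m=cv2.inRange(hsv,(0,110,35),(10,255,190))|cv2.inRange(hsv,(172,110,35),(180,255,190))
    return m
def biggest(m,near=None):
    cs,_=cv2.findContours(m,cv2.RETR_EXTERNAL,cv2.CHAIN_APPROX_NONE)
    if near is not None:
        cs=[c for c in cs if cv2.pointPolygonTest(c,near,True)>-30]
    return max(cs,key=cv2.contourArea)
E
python3 - <<'E'
from h import *
for n,c,bx in [("scene",(290,250),(160,180,220,180)),("side",(252,219),(180,160,160,120))]:
    im=cv2.imread(f"pics/{n}0.png")[:,:,::-1].copy()
    m=redmask(im); ct=biggest(m,c)[:,0]
    x,y,w,h=bx; z=cv2.resize(im[y:y+h,x:x+w],None,fx=3.5,fy=3.2,interpolation=cv2.INTER_CUBIC)
    cv2.imwrite(f"pics/{n}z.png",z[:,:,::-1])
    p=plane(n,ct,32); print(n,len(ct),p.min(0),p.max(0),cv2.minEnclosingCircle(p.astype(np.float32)))
    hsv=cv2.cvtColor(im,cv2.COLOR_RGB2HSV)
    wm=cv2.inRange(hsv,(0,0,150),(180,45,255))|m
    wm=cv2.morphologyEx(wm,cv2.MORPH_CLOSE,np.ones((9,9)))
    wm=cv2.morphologyEx(wm,cv2.MORPH_OPEN,np.ones((7,7)))
    b=biggest(wm,c); hull=cv2.convexHull(b)
    q=cv2.approxPolyDP(hull,8,True)[:,0]; print(q, plane(n,q,16).round(1).tolist(), cv2.contourArea(hull))
E
```

```text
scene 186 [492.470652  -11.7766788] [639.94556126 136.20436257] ((566.6323852539062, 62.033382415771484), 74.252685546875)
[[468 194]
 [459 241]
 [338 419]
 [262 419]
 [158 319]
 [154 263]
 [276 190]
 [438 183]] [[308.9, -308.1], [281.6, -159.5], [327.3, 302.3], [429.4, 366.3], [690.5, 317.7], [783.9, 225.2], [689.1, -83.2], [380.0, -306.5]] 50747.5
side 242 [497.1688786  -27.72533428] [640.43066533 119.88678545] ((569.0690307617188, 46.27152633666992), 74.19539642333984)
[[247  62]
 [320 165]
 [360 249]
 [240 388]
 [ 45 419]
 [150  94]] [[684.5, 1392.2], [772.7, 286.4], [764.5, -71.1], [513.7, -333.2], [273.4, -339.5], [277.1, 952.7]] 68171.5
```

```bash
echo
```

```text
(no output)
```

View pics/scenez.png

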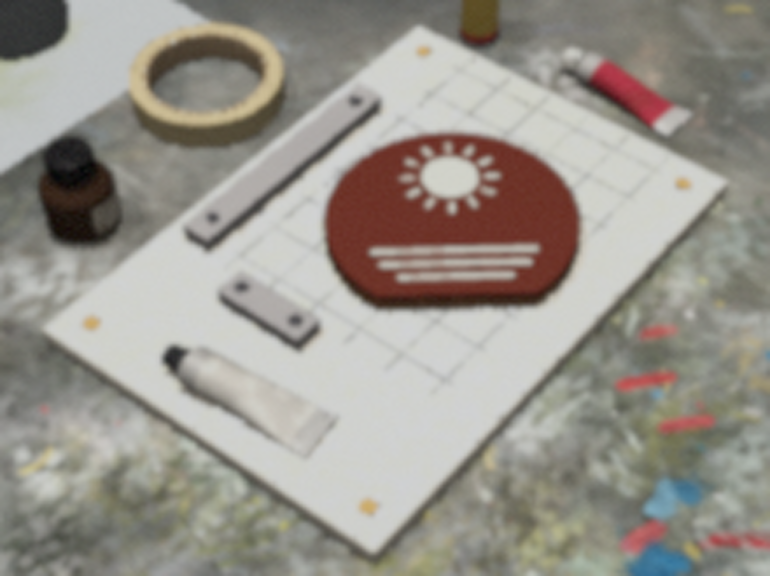

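View pics/sidez.png

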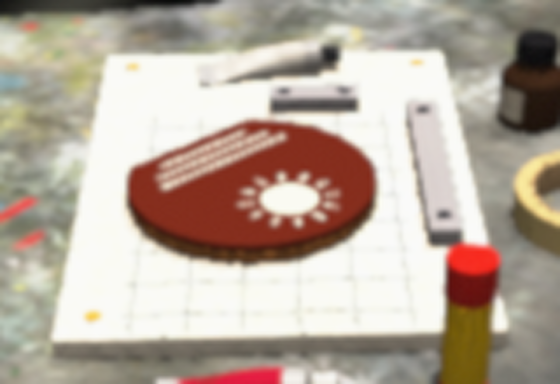

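```bash
cat >> h.py <<'E'
def boardfit(P):  # P: far-right, near-right, near-left, far-left (world xy) ; local coords
    L=np.array([[120,-150],[-120,-150],[-120,190],[120,190]],float)
    a,b=L-L.mean(0),P-P.mean(0)
    th=np.arctan2((a[:,0]*b[:,1]-a[:,1]*b[:,0]).sum(),(a*b).sum())
    c,s=np.cos(th),np.sin(th); M=np.array([[c,-s],[s,c]])
    o=P.mean(0)-M@L.mean(0); return o,th,(b-a@M.T)
E
python3 - <<'E'
from h import *
Z={"scene":([[420,27],[727,183],[373,556],[45,330]],(160,180)),"side":([[505,325],[57,342],[107,54],[443,54]],(180,160))}
for n,(q,o) in Z.items():
    q=np.array(q)/[3.5,3.2]+o
    P=plane(n,q,16); print(n,P.round(1).tolist()); o,th,r=boardfit(P); print(o,th,r.round(1).tolist())
    im=cv2.imread(f"pics/{n}0.png")[:,:,::-1].copy()
    ct=biggest(redmask(im),(290,250) if n=="scene" else (252,219))[:,0]
    # exclude bottom rim rows: convex hull
    p=plane(n,ct,32)
    c,r=cv2.minEnclosingCircle(p.astype(np.float32)); d=p-c; rr=np.hypot(*d.T); a=np.arctan2(d[:,1],d[:,0])
    k=np.argsort(a); print([(round(a[i],2),round(rr[i],1)) for i in k[::6]])
    # sun and lines centroids
    hsv=cv2.cvtColor(im,cv2.COLOR_RGB2HSV); hm=np.zeros(im.shape[:2],np.uint8); cv2.drawContours(hm,[cv2.convexHull(ct[:,None])],-1,255,-1); hm=cv2.erode(hm,np.ones((5,5)))
    w=cv2.inRange(hsv,(0,0,110),(180,110,255))&hm
    N,lab,st,ce=cv2.connectedComponentsWithStats(w)
    for i in range(1,N):
        if st[i,4]>25: print(st[i,4],ce[i],plane(n,ce[i],32))
E
```

```text
scene [[684.1, -92.6], [448.7, -66.5], [484.3, 269.3], [719.7, 242.4]]
[582.02648044  68.26913143] -0.10785861895754381 [[-1.1, 1.2], [2.1, 1.4], [1.1, -0.8], [-2.1, -1.8]]
[(np.float64(-3.1), np.float64(73.5)), (np.float64(-2.89), np.float64(71.9)), (np.float64(-2.67), np.float64(71.8)), (np.float64(-2.46), np.float64(73.0)), (np.float64(-2.24), np.float64(73.6)), (np.float64(-1.98), np.float64(72.6)), (np.float64(-1.73), np.float64(72.8)), (np.float64(-1.52), np.float64(72.6)), (np.float64(-1.33), np.float64(72.6)), (np.float64(-1.15), np.float64(72.4)), (np.float64(-0.98), np.float64(71.7)), (np.float64(-0.8), np.float64(73.2)), (np.float64(-0.61), np.float64(71.6)), (np.float64(-0.42), np.float64(72.6)), (np.float64(-0.19), np.float64(72.1)), (np.float64(0.05), np.float64(72.1)), (np.float64(0.29), np.float64(71.1)), (np.float64(0.51), np.float64(70.0)), (np.float64(0.73), np.float64(70.4)), (np.float64(0.94), np.float64(72.1)), (np.float64(1.17), np.float64(73.4)), (np.float64(1.4), np.float64(72.4)), (np.float64(1.55), np.float64(70.1)), (np.float64(1.7), np.float64(64.5)), (np
[... 1552 characters left out ...]
(73.8)), (np.float64(1.56), np.float64(65.8)), (np.float64(1.66), np.float64(67.0)), (np.float64(1.74), np.float64(64.1)), (np.float64(1.91), np.float64(59.7)), (np.float64(2.04), np.float64(59.4)), (np.float64(2.15), np.float64(22.8)), (np.float64(2.27), np.float64(25.7)), (np.float64(2.35), np.float64(60.4)), (np.float64(2.48), np.float64(26.7)), (np.float64(2.59), np.float64(62.7)), (np.float64(2.68), np.float64(66.9)), (np.float64(2.8), np.float64(29.5)), (np.float64(2.9), np.float64(58.2)), (np.float64(3.02), np.float64(71.5)), (np.float64(3.12), np.float64(42.8))]
262 [241.00763359 208.88931298] [[549.35574237  78.60390527]]
290 [262.19655172 221.80689655] [[587.82157895  24.11700831]]
```

The scene view puts the board origin near (582,68) with yaw about -0.107. The flat points at about 2.16 rad, so the block must turn about -130° in world, which is +130° of tool yaw. The side view disagrees by about 8 mm, so I'll measure again from the wrist camera above the board.

Call:
{"op": "jog_arm", "data": {
  "commands": [
    [[-2.6,3.85,0,0,7],[-2.6,3.85,0,0,7],[-2.6,3.85,0,0,7],[-2.6,3.85,0,0,7],[-2.6,3.85,0,0,7],[-2.6,3.85,0,0,7],[-2.6,3.85,0,0,7],[-2.6,3.85,0,0,7]]
  ]
}}

```text
time_s: 0.95
position: [391.2, 242.0, 231.3]
eef_rot: [0.799, 0.602, 0.0, -0.0]
ft_force: [0.7, 0.1, -0.9]
opening: 70.0
```

Call:
{"op": "jog_arm", "data": {
  "commands": [
    [[-2.6,3.85,0,0,7],[-2.6,3.85,0,0,7],[-2.6,3.85,0,0,7],[-2.6,3.85,0,0,7],[-2.6,3.85,0,0,7],[0,0,0,0,7],[0,0,0,0,7],[0,0,0,0,7]]
  ]
}}

```text
time_s: 1.75
position: [538.7, 66.2, 230.9]
eef_rot: [0.799, 0.602, -0.0, -0.001]
ft_force: [-0.1, 0.0, 0.1]
opening: 70.0
```

Run:
```python
from h import *
o=robot.get_obs(); print(o['time_s'],o['joints'],o['position'],o['eef_rot'],o['ft_force'],o['opening'])
im=read_camera("wrist"); cv2.imwrite("pics/w1.png",im[:,:,::-1])
```

```text
1.75 [-8.35529025e-02  2.46658125e-01  1.55185103e+00  4.01989614e-04
  1.34445590e+00 -1.37494567e+00] [538.71580955  66.21081388 230.933232  ] [ 7.98707929e-01  6.01718485e-01 -3.81195408e-04 -6.03254369e-04] [-0.12957796  0.04170095  0.05635793] 70.01667445630457
```

View pics/w1.png

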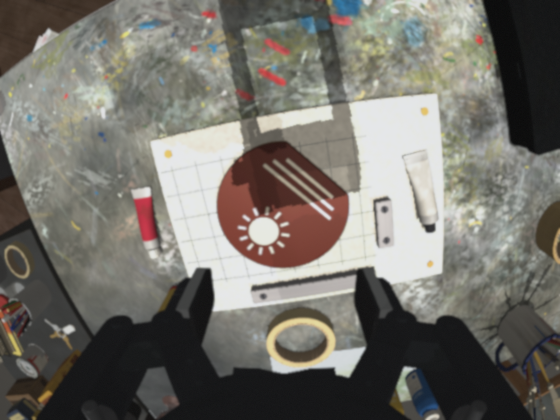

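The wrist view shows the block at (283,205) with the flat at its upper right. The bar is at (315,285), the stop at (383,222) and the board corners at (152,141), (436,95), (443,270) and (~217,308). I'll zoom in to measure.

```bash
cat >> h.py <<'E'
def unwarp(im,obs,o,th,z,sc=2.0,x=(-130,130),y=(-160,200)):
    # rectified top view in board frame at plane z: col = (ymax - yloc)*sc ; row=(xmax-xloc)*sc
    W=int((y[1]-y[0])*sc);H=int((x[1]-x[0])*sc)
    c,r=np.meshgrid(np.arange(W),np.arange(H))
    yl=y[1]-c/sc; xl=x[1]-r/sc
    P=np.c_[o[0]+np.cos(th)*xl.ravel()-np.sin(th)*yl.ravel(), o[1]+np.sin(th)*xl.ravel()+np.cos(th)*yl.ravel(), np.full(W*H,z)]
    q=project('wrist',P,obs).astype(np.float32)
    return cv2.remap(im,q[:,0].reshape(H,W),q[:,1].reshape(H,W),cv2.INTER_CUBIC)
E
cat > meas.py <<'E'
from h import *
o={'position':np.array([538.716,66.211,230.933]),'eef_rot':np.array([7.98707929e-01,6.01718485e-01,-3.81195408e-04,-6.03254369e-04])}
im=cv2.imread("pics/w1.png")[:,:,::-1].copy()
u=unwarp(im,o,np.array([584,63]),-0.107,16); cv2.imwrite("pics/u1.png",u[:,:,::-1])
u=unwarp(im,o,np.array([584,63]),-0.107,32); cv2.imwrite("pics/u1b.png",u[:,:,::-1])
E
python3 meas.py
```

```text
(no output)
```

View pics/u1.png

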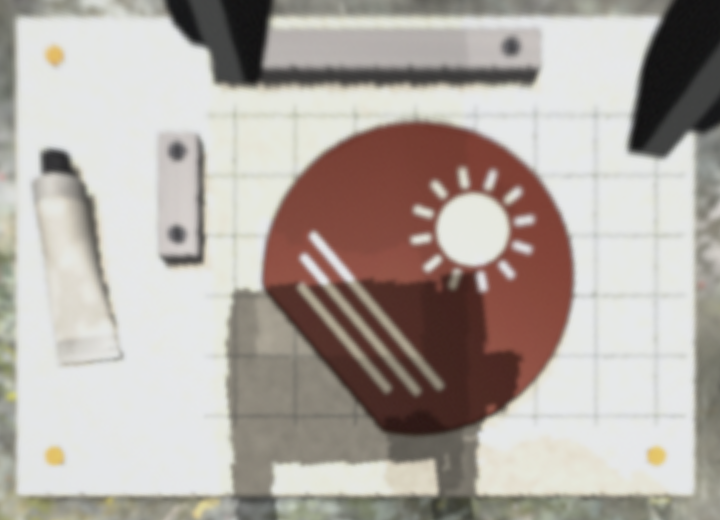

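View pics/u1b.png

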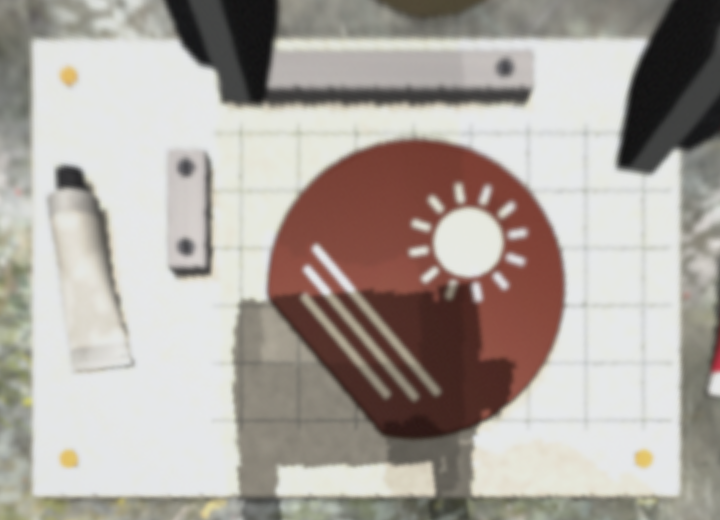

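```bash
cat >> h.py <<'E'
from scipy.optimize import least_squares
def blockfit(u,sc=2.0,xm=130,ym=200,redfn=None):
    hsv=cv2.cvtColor(u,cv2.COLOR_RGB2HSV)
    m=cv2.inRange(hsv,(0,90,20),(14,255,255))|cv2.inRange(hsv,(170,90,20),(180,255,255))
    m=cv2.morphologyEx(m,cv2.MORPH_CLOSE,np.ones((3,3)))
    ct=biggest(m)[:,0]; h=cv2.convexHull(ct)[:,0]
    P=np.c_[xm-ct[:,1]/sc, ym-ct[:,0]/sc]
    keep=cv2.minEnclosingCircle(h.astype(np.float32))
    def res(p):
        d=P-p[:2]; w=d@[np.cos(p[2]),np.sin(p[2])]
        return np.maximum(np.hypot(*d.T)-75, w-60)   # signed distance to disc cut by flat
    best=None
    for a in np.arange(-3,3.2,0.5):
        c0=[xm-keep[0][1]/sc, ym-keep[0][0]/sc]
        r=least_squares(res,[*c0,a],loss='soft_l1',f_scale=0.7)
        if best is None or r.cost<best.cost: best=r
    return best.x, np.median(np.abs(best.fun)), m
E
cat >> meas.py <<'E'
print(blockfit(u)[:2])
E
python3 meas.py
```

```text
(array([-14.47706266,  -7.21982736,   2.25820173]), np.float64(1.540785266369248))
```

```bash
cat >> meas.py <<'E'
x,_,m=blockfit(u)
v=u.copy()
ct=biggest(m); cv2.drawContours(v,[ct],-1,(0,255,0),1)
cv2.circle(v,(int((200-x[1])*2),int((130-x[0])*2)),150,(0,0,255),1)
cv2.imwrite("pics/fit1.png",v[100:480,200:640,::-1])
E
python3 meas.py
```

```text
(array([-14.47706266,  -7.21982736,   2.25820173]), np.float64(1.540785266369248))
```

View pics/fit1.png

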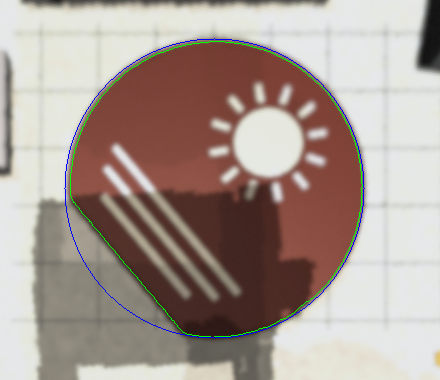

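Call:
{"op": "jog_arm", "data": {
  "commands": [
    [[-0.1,3.15,4,0,7],[0,0,5,0,7],[0,0,5,0,7],[0,0,3.5,0,7],[0,0,0.5,0,7],[0,0,0,0,7]]
  ]
}}

```text
time_s: 2.4
position: [568.3, 57.1, 52.0]
eef_rot: [0.798, 0.602, -0.001, -0.001]
ft_force: [-0.2, -0.3, 0.3]
opening: 69.9
```

Call:
{"op": "jog_arm", "data": {
  "commands": [
    [[0,0,0.5,0,7],[0,0,0.5,0,7],[0,0,0,0,7]]
  ]
}}

```text
time_s: 2.7
position: [569.6, 56.1, 43.0]
eef_rot: [0.799, 0.602, 0.001, 0.001]
ft_force: [0.6, -0.1, -0.3]
opening: 70.0
```

Call:
{"op": "jog_arm", "data": {
  "commands": [
    [[0,0,0.4,0,7],[0,0,0.4,0,7],[0,0,0,0,7]]
  ]
}}

```text
time_s: 3.0
position: [568.6, 56.0, 33.5]
eef_rot: [0.799, 0.602, -0.0, -0.0]
ft_force: [-0.4, 0.4, 0.4]
opening: 70.1
```

Call:
{"op": "jog_arm", "data": {
  "commands": [
    [[0,0,0.2,0,7],[0,0,0,0,7]]
  ]
}}

```text
time_s: 3.2
position: [568.9, 56.0, 31.7]
eef_rot: [0.799, 0.602, -0.0, -0.0]
ft_force: [-0.3, 0.1, -0.0]
opening: 70.3
```

Call:
{"op": "jog_arm", "data": {
  "commands": [
    [[0,0,0.2,0,7],[0,0,0,0,7]]
  ]
}}

```text
time_s: 3.4
position: [568.9, 56.1, 29.8]
eef_rot: [0.799, 0.602, -0.0, -0.0]
ft_force: [-0.3, 0.2, 0.5]
opening: 70.0
```

Call:
{"op": "jog_arm", "data": {
  "commands": [
    [[0,0,0.15,0,7],[0,0,0,0,7]]
  ]
}}

```text
time_s: 3.6
position: [568.9, 56.1, 28.3]
eef_rot: [0.799, 0.602, -0.0, -0.0]
ft_force: [0.6, -0.7, -0.2]
opening: 69.4
```

Call:
{"op": "jog_arm", "data": {
  "commands": [
    [[0,0,0.15,0,7],[0,0,0,0,7]]
  ]
}}

```text
time_s: 3.8
position: [568.9, 56.1, 26.9]
eef_rot: [0.799, 0.602, -0.0, -0.0]
ft_force: [-1.0, 0.8, 0.1]
opening: 69.9
```

Call:
{"op": "jog_arm", "data": {
  "commands": [
    [[0,0,0.1,0,7],[0,0,0,0,7]]
  ]
}}

```text
time_s: 4.0
position: [568.9, 56.1, 25.9]
eef_rot: [0.799, 0.602, -0.0, -0.0]
ft_force: [0.7, -1.0, -0.8]
opening: 69.9
```

Call:
{"op": "jog_arm", "data": {
  "commands": [
    [[0,0,0.1,0,7],[0,0,0,0,7]]
  ]
}}

```text
time_s: 4.2
position: [568.9, 56.1, 24.9]
eef_rot: [0.799, 0.602, -0.0, -0.0]
ft_force: [0.1, 0.1, 0.5]
opening: 70.2
```

Call:
{"op": "jog_arm", "data": {
  "commands": [
    [[0,0,0.1,0,7],[0,0,0,0,7]]
  ]
}}

```text
time_s: 4.4
position: [569.1, 56.1, 24.3]
eef_rot: [0.799, 0.602, 0.0, 0.0]
ft_force: [-1.2, 0.1, 2.8]
opening: 70.2
```

Call:
{"op": "jog_arm", "data": {
  "commands": [
    [[0,0,0.1,0,7],[0,0,0,0,7]]
  ]
}}

```text
time_s: 4.6
position: [569.2, 56.1, 24.3]
eef_rot: [0.799, 0.602, 0.0, 0.0]
ft_force: [-4.0, 0.4, 10.6]
opening: 69.9
```

Call:
{"op": "jog_arm", "data": {
  "commands": [
    [[0,0,0.05,0,7],[0,0,0,3,7],[0,0,0,4,7],[0,0,0,4,7],[0,0,0,3,7],[0,0,0,0,7]]
  ]
}}

```text
time_s: 5.2
position: [571.3, 55.6, 24.3]
eef_rot: [0.866, 0.499, 0.002, 0.002]
ft_force: [0.8, -1.0, 8.9]
opening: 70.1
```

```bash
cat > look.py <<'E'
from h import *
import sys
o=robot.get_obs(); print(o['time_s'],o['joints'].round(3),o['position'],o['ft_force'],o['wrist_torque'])
im=read_camera("wrist"); cv2.imwrite(f"pics/{sys.argv[1]}.png",im[:,:,::-1])
u=unwarp(im,o,np.array([584,63]),-0.107,32); cv2.imwrite(f"pics/{sys.argv[1]}u.png",u[:,:,::-1])
E
python3 look.py w2
```

```text
5.2 [-9.700e-02  5.130e-01  1.719e+00 -1.000e-03  9.050e-01 -1.142e+00] [571.25706698  55.5510401   24.31962186] [ 0.84028306 -0.95716348  8.89235107] [-0.36040148  0.02372862  0.01351923]
```

View pics/w2.png

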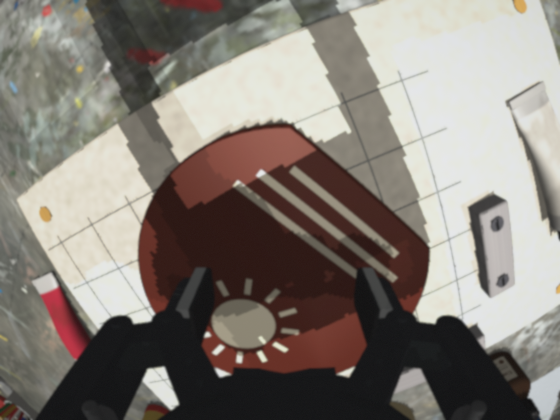

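View pics/w2u.png

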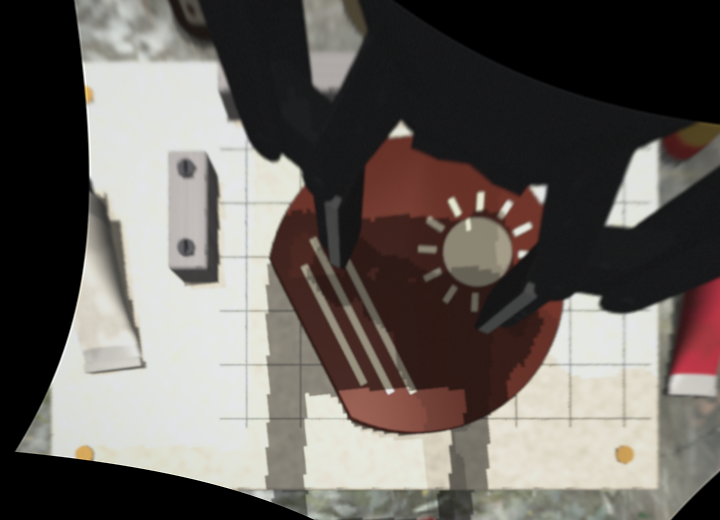

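The block turns with the fingers (about 14° each) at 9 N. Continuing.

Call:
{"op": "jog_arm", "data": {
  "commands": [
    [[0,0,0,4,7],[0,0,0,5,7],[0,0,0,5,7],[0,0,0,5,7],[0,0,0,5,7],[0,0,0,5,7],[0,0,0,3,7],[0,0,0,0,7]]
  ]
}}

```text
time_s: 6.05
position: [571.2, 55.3, 24.4]
eef_rot: [0.97, 0.241, 0.002, 0.001]
ft_force: [0.6, -1.4, 10.5]
opening: 70.4
```

Call:
{"op": "jog_arm", "data": {
  "commands": [
    [[0,0,0,4,7],[0,0,0,5,7],[0,0,0,5,7],[0,0,0,5,7],[0,0,0,5,7],[0,0,0,5,7],[0,0,0,3,7],[0,0,0,0,7]]
  ]
}}

```text
time_s: 6.85
position: [570.7, 55.3, 24.4]
eef_rot: [0.999, -0.036, 0.002, 0.001]
ft_force: [-0.4, -0.6, 11.8]
opening: 69.7
```

Call:
{"op": "jog_arm", "data": {
  "commands": [
    [[0,0,0,4,7],[0,0,0,5,7],[0,0,0,5,7],[0,0,0,5,7],[0,0,0,5,7],[0,0,0,5,7],[0,0,0,3,7],[0,0,0,0,7]]
  ]
}}

```text
time_s: 7.65
position: [570.0, 55.5, 24.3]
eef_rot: [0.951, -0.31, 0.001, 0.0]
ft_force: [-2.4, -1.8, 12.5]
opening: 70.0
```

```bash
python3 look.py w3
```

```text
7.65 [-9.70e-02  5.12e-01  1.72e+00 -1.00e-03  9.07e-01  5.33e-01] [570.04086335  55.49729074  24.32024846] [-2.38531896 -1.81748479 12.53786978] [-0.01540905  0.65495839  0.15831988]
```

View pics/w3u.png

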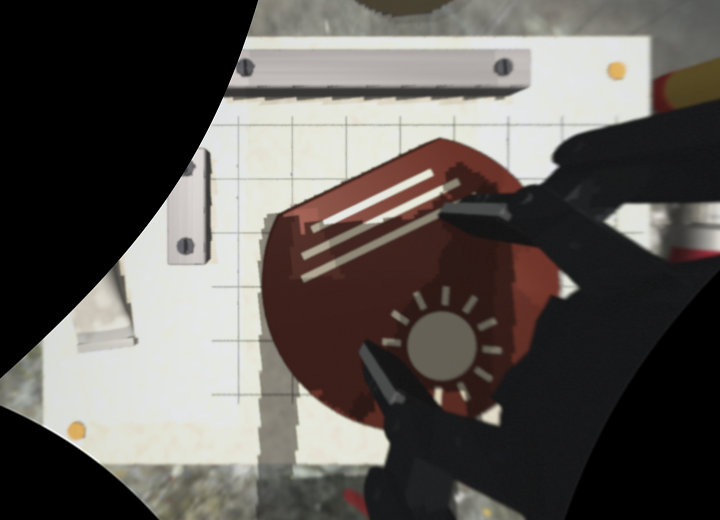

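Call:
{"op": "jog_arm", "data": {
  "commands": [
    [[0,0,0,4,7],[0,0,0,5,7],[0,0,0,5,7],[0,0,0,5,7],[0,0,0,3,7],[0,0,0,0,7]]
  ]
}}

```text
time_s: 8.3
position: [570.0, 55.8, 24.3]
eef_rot: [0.874, -0.486, 0.001, -0.0]
ft_force: [-1.4, -0.0, 12.4]
opening: 69.9
```

```bash
python3 look.py w4
```

```text
8.3 [-0.097  0.512  1.72  -0.     0.907  0.917] [569.99723192  55.81660263  24.28033455] [-1.4346259  -0.01502751 12.42200343] [0.22631114 0.5589882  0.14292871]
```

View pics/w4u.png

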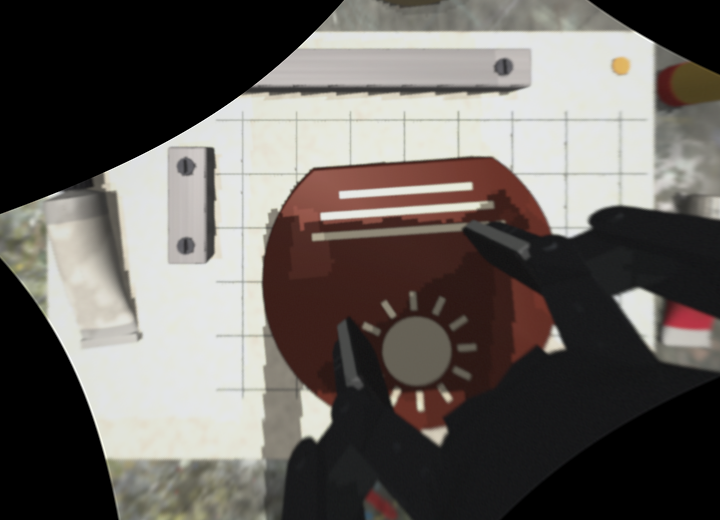

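Call:
{"op": "jog_arm", "data": {
  "commands": [
    [[0,0,0,2,7],[0,0,0,2.2,7],[0,0,0,0,7],[0,-0.2,0,0,7],[0,-0.4,0,0,7],[0,-0.4,0,0,7],[0,-0.4,0,0,7],[0,-0.2,0,0,7]]
  ]
}}

```text
time_s: 9.15
position: [583.4, 63.0, 24.3]
eef_rot: [0.856, -0.517, 0.0, 0.0]
ft_force: [-4.8, -3.0, 14.5]
opening: 69.9
```

Call:
{"op": "jog_arm", "data": {
  "commands": [
    [[0,-0.3,0,0,7],[0,-0.4,0,0,7],[0,-0.4,0,0,7],[0,-0.4,0,0,7],[0,-0.4,0,0,7],[0,-0.2,0,0,7],[0,0,0,0,7]]
  ]
}}

```text
time_s: 9.85
position: [602.2, 72.9, 24.3]
eef_rot: [0.856, -0.517, 0.001, 0.0]
ft_force: [-4.5, -1.7, 12.6]
opening: 69.9
```

```bash
python3 look.py w5
```

```text
9.85 [-6.300e-02  5.600e-01  1.629e+00 -1.000e-03  9.510e-01  1.023e+00] [602.23166509  72.93168862  24.31850299] [-4.50890692 -1.67159165 12.55943343] [-0.05854655  0.80276592  0.04053958]
```

View pics/w5u.png

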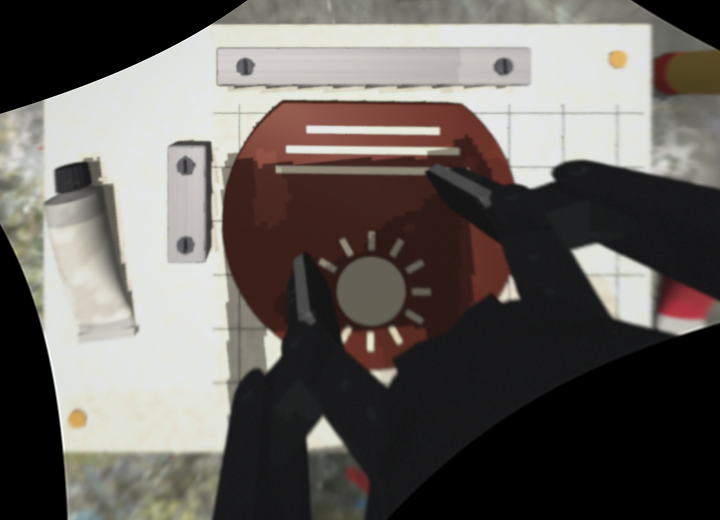

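The flat is now about 1.4° past square, the bar gap is about 8.5 mm and the stop gap about 6.5 mm. I'll turn back slightly and move closer.

Call:
{"op": "jog_arm", "data": {
  "commands": [
    [[0,0,0,-1.5,7],[0,-0.2,0,0,7],[0,-0.3,0,0,7],[0,-0.2,0,0,7],[0,0,0,0,7]]
  ]
}}

```text
time_s: 10.4
position: [608.3, 76.3, 24.3]
eef_rot: [0.863, -0.505, 0.001, 0.0]
ft_force: [-3.6, -2.1, 12.6]
opening: 69.7
```

```bash
cat >> look.py <<'E'
d=unwarp(im,o,np.array([584,63]),-0.107,32,sc=5,x=(10,110),y=(-50,105)); cv2.imwrite(f"pics/{sys.argv[1]}d.png",d[:,:,::-1])
E
python3 look.py w6
```

```text
10.4 [-5.700e-02  5.690e-01  1.612e+00 -1.000e-03  9.600e-01  1.004e+00] [608.25986484  76.2807477   24.28180636] [-3.5806346  -2.09256557 12.60763602] [-0.11050404  0.78328124  0.05123092]
```

View pics/w6d.png

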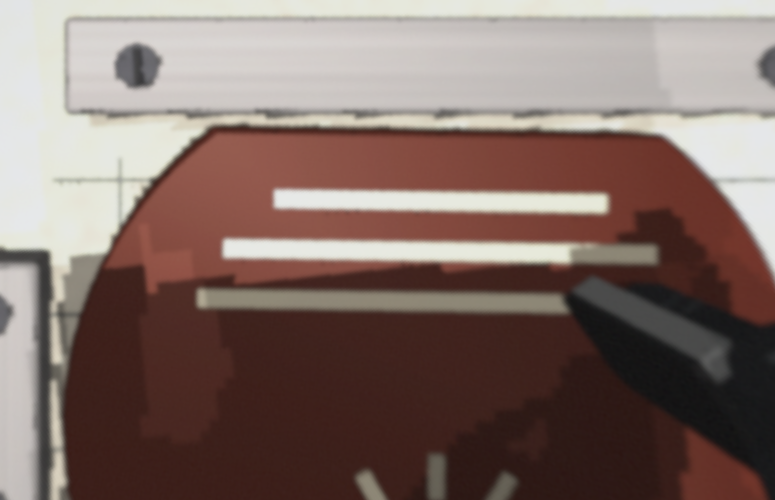

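Call:
{"op": "jog_arm", "data": {
  "commands": [
    [[0,0,0,-1.2,7],[0,0,0,0,7],[0.1,-0.15,0,0,7],[0.1,-0.15,0,0,7],[0.1,-0.12,0,0,7],[0,0,0,0,7]]
  ]
}}

```text
time_s: 11.05
position: [611.8, 76.5, 24.3]
eef_rot: [0.868, -0.496, -0.001, 0.001]
ft_force: [-8.3, 0.1, 16.6]
opening: 70.1
```

```bash
python3 look.py w7
```

```text
11.05 [-0.056  0.576  1.599 -0.     0.969  0.983] [611.75125203  76.51971465  24.27184371] [-8.31321303  0.11216165 16.57574508] [-0.11562661  1.29792555 -0.04099828]
```

View pics/w7d.png

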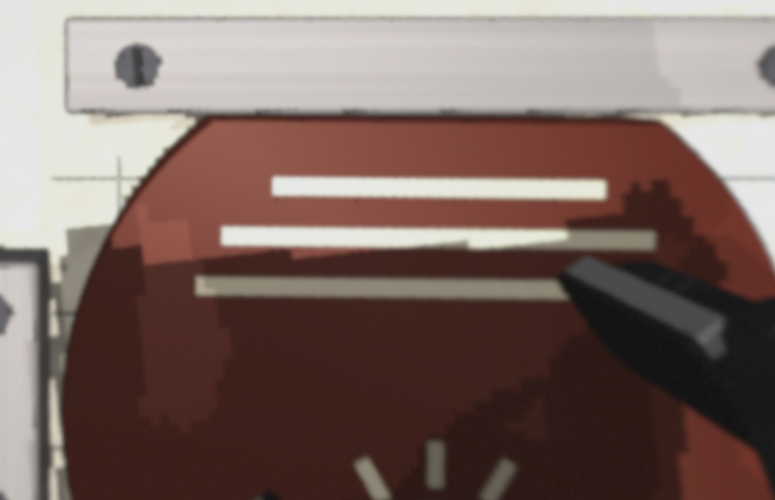

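Call:
{"op": "jog_arm", "data": {
  "commands": [
    [[0,0,0,-1.2,7],[-0.12,-0.09,0,0,7],[-0.14,-0.11,0,0,7],[-0.12,-0.09,0,0,7],[-0.1,-0.07,0,0,7],[0,0,0,0,7]]
  ]
}}

```text
time_s: 11.7
position: [613.1, 80.6, 24.3]
eef_rot: [0.873, -0.487, 0.0, 0.001]
ft_force: [-6.4, -5.9, 15.0]
opening: 70.0
```

```bash
python3 look.py w8
```

```text
11.7 [-0.048  0.578  1.595 -0.003  0.969  0.971] [613.1084695   80.55062854  24.30575771] [-6.42224448 -5.91799944 14.95385769] [-0.71342751  1.23231871  0.21388736]
```

View pics/w8d.png

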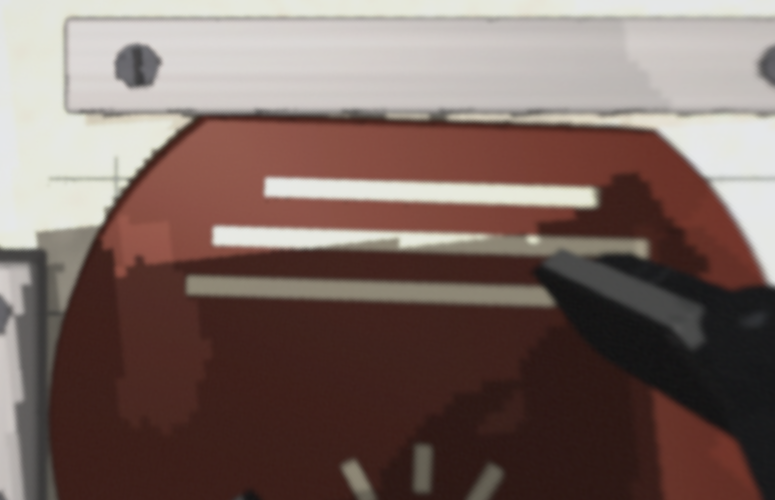

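Bar friction turned the block about 2°, with its left corner touching. I'll back off the bar, turn it square, then slide along to the stop before closing on the bar.

Call:
{"op": "jog_arm", "data": {
  "commands": [
    [[-0.12,0.16,0,0,7],[-0.12,0.16,0,0,7],[0,0,0,-2,7],[0,0,0,-1.5,7],[0,0,0,0,7]]
  ]
}}

```text
time_s: 12.25
position: [612.0, 82.5, 24.4]
eef_rot: [0.888, -0.46, 0.002, -0.001]
ft_force: [2.3, -1.7, 7.3]
opening: 69.9
```

```bash
python3 look.py w9
```

```text
12.25 [-0.047  0.573  1.604  0.     0.959  0.91 ] [612.00880753  82.54145254  24.38990588] [ 2.25223211 -1.72338049  7.30185922] [ 0.20842092 -0.16273313 -0.06085991]
```

View pics/w9d.png

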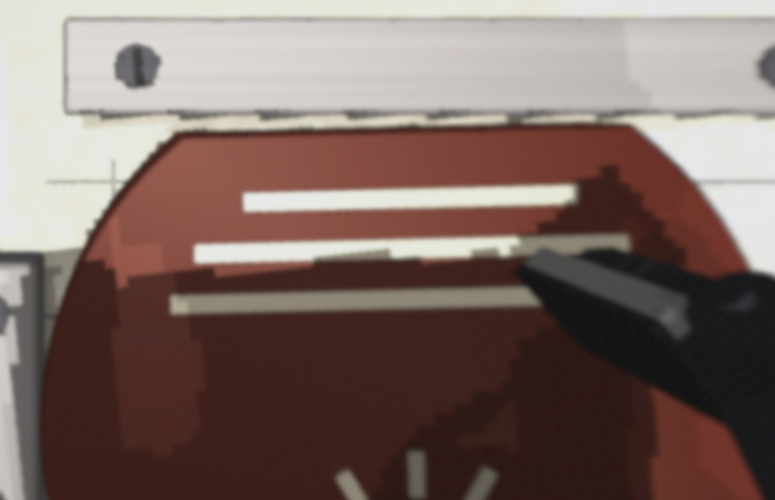

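Call:
{"op": "jog_arm", "data": {
  "commands": [
    [[0,0,0.05,0,7],[0,0,0,1,7],[0.1,-0.11,0,0,7],[0.1,-0.11,0,0,7],[0.1,-0.11,0,0,7],[0,0,0,0,7]]
  ]
}}

```text
time_s: 12.9
position: [613.1, 82.1, 24.3]
eef_rot: [0.884, -0.468, -0.0, 0.0]
ft_force: [-9.3, 0.2, 19.0]
opening: 69.8
```

```bash
python3 look.py w10
```

```text
12.9 [-0.047  0.578  1.595 -0.     0.97   0.927] [613.10218624  82.11147721  24.29264512] [-9.29534308  0.18471565 18.99810883] [-0.06651955  1.36657957 -0.08833747]
```

View pics/w10d.png

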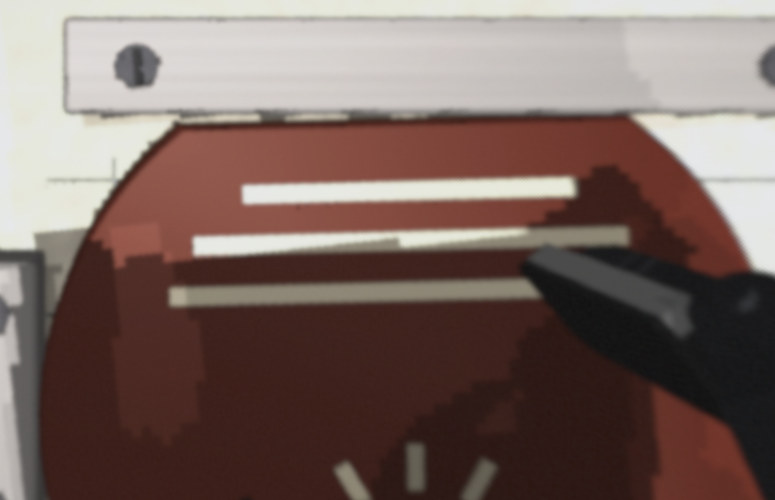

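View pics/w10.png

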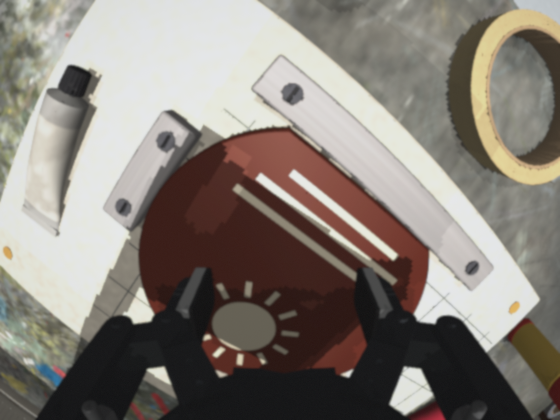

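Call:
{"op": "jog_arm", "data": {
  "commands": [
    [[0,0,0,1.5,7],[0,0,0,1.5,7],[0,0,0,0,7]]
  ]
}}

```text
time_s: 13.25
position: [614.2, 82.0, 24.3]
eef_rot: [0.871, -0.491, 0.001, -0.0]
ft_force: [-6.0, -0.7, 15.3]
opening: 70.0
```

```bash
python3 look.py w11
```

```text
13.25 [-0.047  0.578  1.594 -0.     0.968  0.98 ] [614.16809441  82.0168061   24.27772569] [-5.96973325 -0.74324716 15.27994208] [0.11386417 1.01543786 0.12875429]
```

View pics/w11d.png

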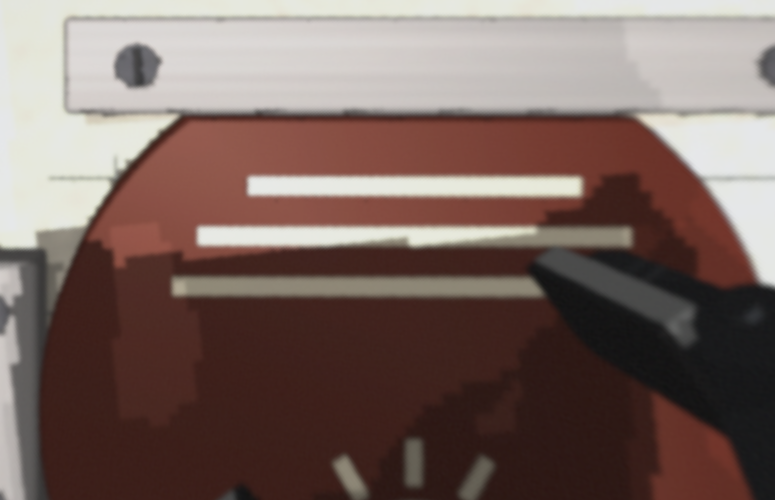

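The flat looks flush with the bar. I'll lift off and check from above.

Call:
{"op": "jog_arm", "data": {
  "commands": [
    [[0,0,-0.3,0,7],[0,0,-0.5,0,7],[0,0,-3,0,7],[0,0,-5,0,7],[0,0,-5,0,7],[0,0,-4,0,7],[0,0,0,0,7],[0,0,0,0,7]]
  ]
}}

```text
time_s: 14.1
position: [614.5, 82.0, 201.1]
eef_rot: [0.871, -0.491, 0.001, -0.001]
ft_force: [-0.6, 0.0, -0.8]
opening: 69.6
```

```bash
python3 look.py w12
```

```text
14.1 [-0.047  0.402  1.405  0.     1.332  0.98 ] [614.50046039  81.96351441 201.14604953] [-0.63272759  0.02816392 -0.76230007] [-0.01131781  0.01533013  0.01465312]
```

View pics/w12.png

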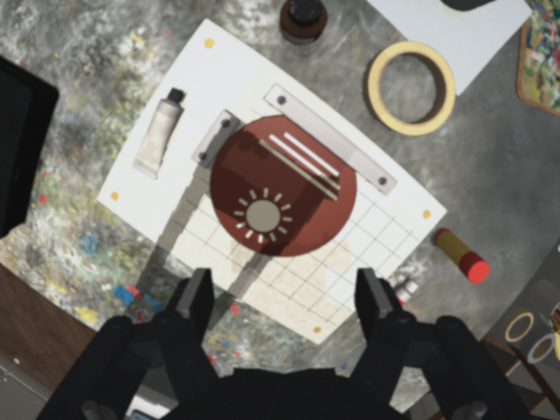

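View pics/w12d.png

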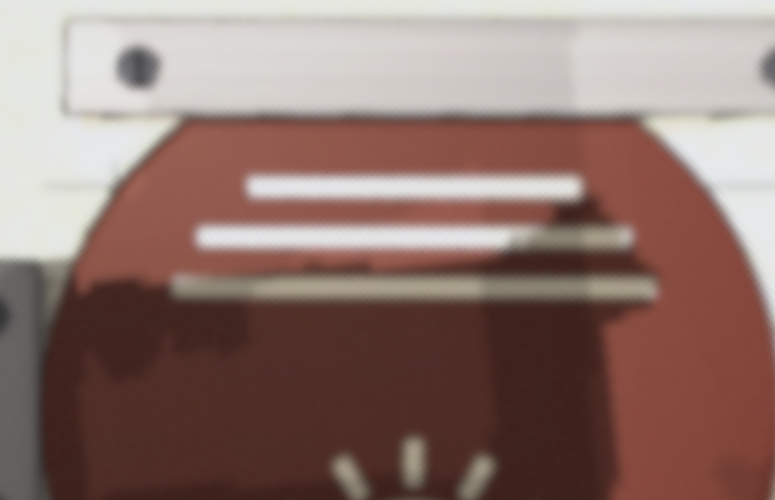

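Run:
```python
from h import *
o=robot.get_obs(); im=cv2.imread("pics/w12.png")[:,:,::-1].copy()
O=np.array([584,63])
for z in (30,32):
    d=unwarp(im,o,O,-0.107,z,sc=4,x=(-10,115),y=(-80,110)); cv2.imwrite(f"pics/w12_{z}.png",d[:,:,::-1])
d=unwarp(im,o,O,-0.107,31,sc=10,x=(0,60),y=(70,120)); cv2.imwrite("pics/w12_s.png",d[:,:,::-1])
im2=read_camera("scene"); cv2.imwrite("pics/s2z.png",cv2.resize(im2[180:360,160:380],None,fx=3.5,fy=3.2,interpolation=cv2.INTER_CUBIC)[:,:,::-1])
u=unwarp(im,o,O,-0.107,32); print(blockfit(u)[:2])
```

```text
(array([ 2.54740013e+01,  2.30153691e+01, -2.22199065e-03]), np.float64(2.1080943280099262))
```

View pics/w12_30.png

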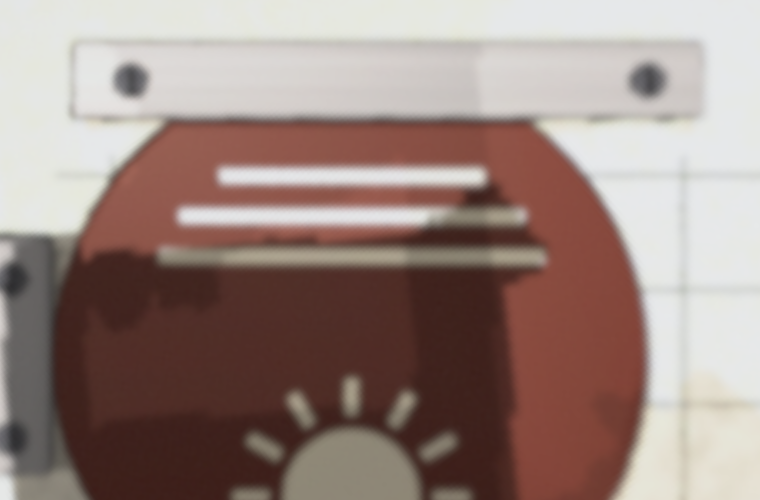

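View pics/w12_s.png

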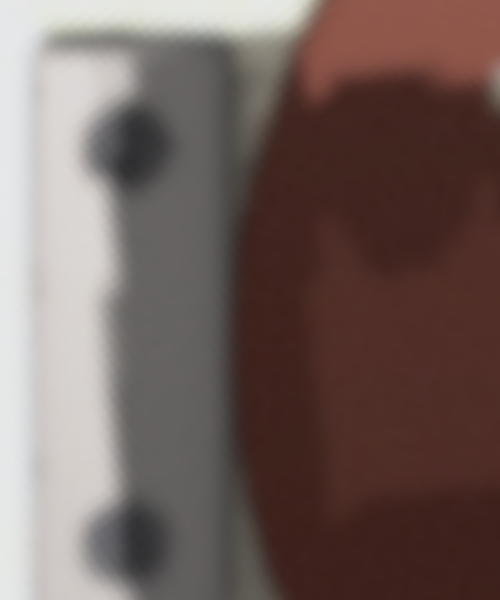

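View pics/s2z.png

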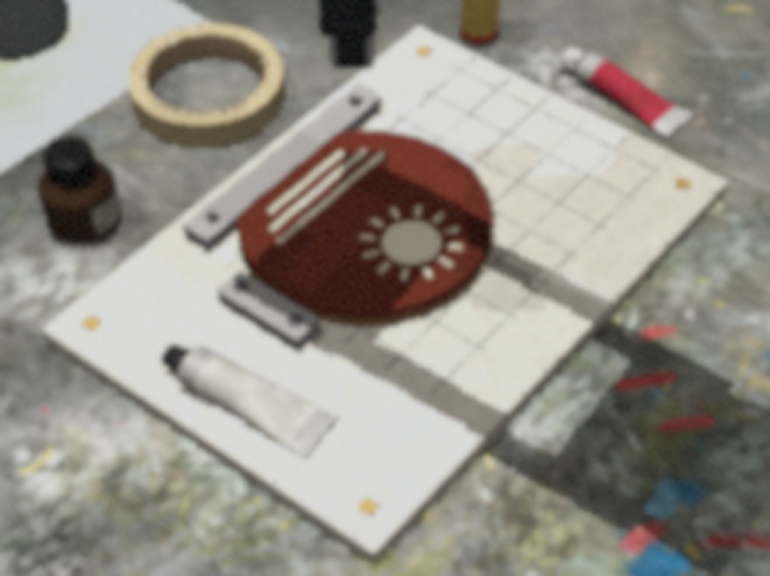

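All measurements agree: the flat is within about 0.5 mm of the bar and about 0.002 rad of square, and the round edge is at the stop. The bystanders look unmoved, so I'll hand in.

```bash
python3 -c "
from station import robot
print(robot.job_done()); o=robot.get_obs(); print(o['time_s'],o['ft_force'])"
```

```text
the job is handed in; nothing more can be done
None
the job is handed in; nothing more can be done
```

The block is set up against the bar and the stop, and the job was handed in at about 14.2 s of the 54 s allowed. I pressed two fingertips on its face and turned it about 130°. I then slid it to the bar and stop, re-squared it twice and lifted straight off. The highest force I read was about 19 N against the 45 N limit, but readings came only at the end of each move, so brief peaks may have gone unseen.

**Last checks, from the wrist camera with the arm lifted clear:**

| Check | Measured | Limit |
|---|---|---|
| Flat to bar | about 0.3–0.8 mm | 2 mm |
| Squareness | about 0.002 rad | 0.025 rad |
| Round edge to stop | no visible gap, about 1 mm uncertainty | 3 mm |

- **Block and bystanders:** by eye, the block lay flat and the tubes, tape, bottle and glue stick had not moved. The robot touched nothing.
- **Sideways position:** comparing the flat with the bar's ends put the block about 1 mm off along the bar, away from the stop. Comparing edges showed contact with the stop. Both are within calibration error.
- **Block outline fit:** the fit had about a 2 mm typical residual because image blur shrank the outline.
- **Side camera:** it disagreed with the scene camera by 8–10 mm in y at the start, so I used the wrist camera instead.

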